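# Put the handle back on the hand mill

## Task

The wooden-topped handle of the hand mill has been taken off and leans on its sloping rest. First take it from the rest, stand it upright on its steel foot on the bare sideboard and let go of it; then take it again from above, set it on the mill's flat-sided shaft and turn it while pressing down until it drops on and sits fully home, and let go. Leave the mug, the lemon and the garlic where they are.

Things in the scene. Friction and masses are not known exactly. Their poses are not given: they have to be found in the camera images.
- handle: the mill's loose handle, 0.25 kg, 78 mm long along its z (from foot to grip). Foot: round steel hub, 38 mm across, z = 0 to 34 mm; above it a wooden block grip, 60 mm along x, 38 mm along y, corners rounded 7 mm, z = 34 to 78 mm. Origin: centre of the flat underside of the foot. It starts on the rest, axis 35 degrees off vertical, grip leaning to the rest's +x (away from the robot), x level
- handle_top (a point): centre of the top of the handle's wooden grip, 78 mm from its origin along its z; axes as the handle's
- handle_com (a point): about the centre of mass of the handle, on its axis 35 mm from the foot's underside. The handle stands on its foot by itself and settles upright from a lean of up to 15 degrees
- handle_bore (a point): mouth of the handle's flat-sided bore, in the middle of the foot's underside: 26 mm along the handle's x (the long way of the wooden grip), 14 mm along its y, 30 mm deep, 1.5 mm chamfer at the mouth. It fits the shaft either way round (half a turn)
- rest: the handle's rest, fixed to the sideboard: a wooden wedge 40 mm wide (y) on a base plate 92 x 52 x 6 mm, 68 mm high, with a steep 55 degree face that rises towards its +x and a lip at its foot. Origin: centre of its underside. The handle lies with a 60 mm broad face on the slope, its foot on the lip (foot centre 25 mm up); the grip's 60 mm width juts out 10 mm past the wedge on both sides
- mill: the hand mill, fixed to the sideboard: a wooden box, 108 x 108 mm, 90 mm high, with a domed steel plate in the middle of its top, 100 mm above the sideboard. Origin: centre of its underside, z up, the small drawer on its -x side
- mill_seat (a point): centre of the steel plate on the mill's top (flat part 60 mm across), 100 mm above the sideboard; axes as the mill's. The handle is home when its foot rests here
- shaft_tip (a point): top of the mill's steel shaft, 26 mm above the plate: seen from above 24 mm long and 12 mm thick with rounded ends, chamfered over its top 4 mm. Axes as the mill's, NOT the shaft's: its long way lies along the mill's x axis turned by -0.7 to +0.7 rad about z, unreported and different each time. The shaft is stiff: it turns only at over 0.6 N m, within +-0.7 rad
- mug: a loose white mug with a handle, 62 mm across and 50 mm high, a bystander; origin under it
- lemon: a loose lemon, 78 x 55 mm, 56 mm high, a bystander; origin under its middle
- garlic: a loose garlic bulb, 60 mm across, 58 mm high, a bystander; origin under its middle

How it is judged:
On the way:
1. the handle stands upright on its foot on the sideboard, let go (angle between handle's own z axis and vertical below 0.1 rad and height (world z) of handle_top above 0.07 m and height (world z) of handle below 0.01 m and contact force between handle and the fingers below 0.05 N and linear speed of handle below 0.02 m/s), for 0.2 s.
At the end, for the whole second after the job is handed in: the handle sits upright (within 0.08 rad) on the mill's shaft, centred on it, its foot down on the steel plate (within 4 mm), at rest and let go; bystanders within 30 mm of where they stood (horizontal distance between handle and mill_seat below 0.004 m and z of handle in the frame of mill_seat between -0.004 and 0.004 m and z of handle_top in the frame of mill_seat above 0.07 m and angle between handle's own z axis and vertical below 0.08 rad and linear speed of handle below 0.01 m/s and contact force between handle and the fingers below 0.05 N); the robot touches nothing.
It fails at once if the mug, the lemon or the garlic is moved by more than 30 mm (distance of any of mug, lemon, garlic from where it was at the start of the episode above 0.03 m).
It also fails if it takes over 69 s, if anything falls off the work surface, if the arm or the gripper's body presses on something with over 40 N, if the wrist force passes 120 N, or if a joint passes its speed limit or range.

## Robot

A 7-joint arm with a two-finger parallel gripper is mounted at the origin on a cart in front of the work surface, level with it; the furniture and walls round the work are solid. World frame = base frame: x ahead of the robot, y to its left, z up, the work surface at z = 0. Lengths are in m, angles in rad, forces in N, time in s.
With the tool pointing down it reaches from about 0.425 to 0.925 m from the base axis. Payload 6.8 kg.
Tool frame: the origin (TCP) lies where the fingers leave the gripper's body, on its centre line; the fingertips stand 73 mm ahead of it and the grasp point (between the pads) lies 54 mm ahead of it; z points along the fingers, y is the line along which they close (so a half turn about z gives the same grasp; the last joint's range is limited). The gripper opens to 85 mm and grips with 20 to 120 N. Pads are 22 mm wide; open, the fingers measure 114 mm over their backs; the gripper's body (76 mm by 85 mm) begins 54 mm behind the grasp point. The pads swing forward as they close: fully open they stand 13 mm farther back than shut.
Start: joints at [1.158, 0.477, 0.022, 1.555, -0.011, 1.109, -0.083], TCP at [0.203, -0.644, 0.304] pointing down, gripper open.
Joint ranges: [-2.96, 2.96], [-0.34, 2.1], [-1.41, 1.46], [0.24, 2.44], [-1.37, 4.51], [0.17, 1.92], [-2.96, 2.96]. Speed limits (rad/s): [2.39, 2.39, 3.14, 3.14, 3.14, 3.14, 3.14].

## Interface

Orientations are given as a rotation vector (axis times angle).
In Python, from bench import r, vision gives the robot as it stands (r), with the cameras (vision).
- The arm moves only by the shell command python3 drive.py 'ROWS' [OPENING] [FORCE]. ROWS is rows parted by semicolons, their numbers by spaces, 1 to 5 of them, each of 6 numbers: dx, dy, dz in m, then a rotation vector rx, ry, rz in rad; each row is the pose to reach, as a shift and turn from the pose commanded when the command began, along the tool's axes at that moment; what a row does not reach only later rows make up. A row lasts 1/10 s, in which the tool goes at most 0.05 m and 0.15 rad, less where a joint would pass 70% of its speed; a pose out of reach is approached as far as the arm can. OPENING is the finger opening in m, set as the command begins (- or left out keeps the last). The fingers move at their own pace and stop on an object; FORCE is the grip in N (left out, the last holds). Time passes only in rows, so rows that do not move let the fingers close. It prints the time, the measured TCP pose, the force, the opening and the grip force at its end.
- r.get_obs(): the state, without advancing time (a new reading comes with each control period).
- vision.grab_frame(name): name is "scene" or "top" or "wrist"; returns (picture, depth): 480x640x3 uint8, blue, green, red; 480x640 float32, m along the optical axis (not along the pixel's ray), 0 where there is no reading.
- vision.camera_info(name): a dict with "camera_matrix" (3x3 intrinsics, pixels), "R" (3x3) and "t" (3): a world point X has camera coordinates R X + t. Camera axes: x right, y down, z forward; pixel columns grow to the right and rows downward; lengths in m; the calibration is good to about 2 mm. The wrist camera is an equidistant fisheye: a pixel r from the principal point sees the ray r / f radians off the axis. A picture is of the moment at which its call begins: read the wrist's pose just before it. camera_info takes no time and is no camera call; for the wrist camera it gives the pose at the moment of the call.
- r.hand_in(): hands the job in; it is judged then, once.
The state is a dict: "clock": time; "joints": joint angles; "qvel": joint speeds; "tau": joint torques, N m; "tcp_pos": TCP position; "orientation": TCP orientation; "contact_force": force on the tool from outside, world axes, zero at the start; "moment": the same for the moment, N m; "grip_width": finger opening in m; "gripper_force": force on a finger pad.
Only numpy, scipy, OpenCV 4.12 (cv2) and the standard library are available. Lean on these libraries where they do the work, as an engineer would, in place of code of your own. Each camera call takes 0.05 s, during which the arm holds its last target. There are 200 camera calls.

## Working session

There is one attempt and no reset: what is moved stays moved. The work goes in short steps, Python scripts to look and compute and a shell command to move; the robot and the scene stay as the last step left them, time stands still between calls to the robot, and variables do not carry over. Pictures are saved under pics/ and viewed, at most 10 in all, crops included, and the job is handed in when it is done.

```bash
ls; mkdir -p pics
cat > h.py <<'E'
import numpy as np, cv2
from bench import r, vision
from scipy.spatial.transform import Rotation as R
def pts(name):
    ci=vision.camera_info(name); im,d=vision.grab_frame(name); K=np.array(ci["camera_matrix"]); Rm=np.array(ci["R"]); t=np.array(ci["t"])
    v,u=np.mgrid[0:480,0:640]; x=(u-K[0,2])/K[0,0]; y=(v-K[1,2])/K[1,1]
    P=np.stack([x*d,y*d,d],-1); W=(P-t)@Rm   # R^T (P-t)
    return im,d,W
def wpts(pose=None):
    ci=vision.camera_info("wrist"); im,d=vision.grab_frame("wrist"); K=np.array(ci["camera_matrix"]); Rm=np.array(ci["R"]); t=np.array(ci["t"])
    v,u=np.mgrid[0:480,0:640]; a=(u-K[0,2])/K[0,0]; b=(v-K[1,2])/K[1,1]; th=np.hypot(a,b)+1e-9
    k=np.tan(np.minimum(th,1.5))/th
    P=np.stack([a*k*d,b*k*d,d],-1); W=(P-t)@Rm
    return im,d,W
E
python3 - <<'E'
from h import *
o=r.get_obs(); print({k:np.round(v,3) for k,v in o.items()})
for n in("scene","top"):
    im,d,W=pts(n); cv2.imwrite(f"pics/{n}0.png",im); np.save(f"pics/{n}0.npy",W)
    ci=vision.camera_info(n); print(n,np.round(-np.array(ci["R"]).T@ci["t"],3),np.round(np.array(ci["R"])[2],2))
print(vision.camera_info("wrist"))
E
```

```text
bench.py
drive.py
pics
{'clock': np.float64(0.0), 'joints': array([ 1.158,  0.478,  0.022,  1.556, -0.011,  1.109, -0.083]), 'qvel': array([ 0.002, -0.001, -0.001, -0.   ,  0.   , -0.001, -0.001]), 'tau': array([-0.0000e+00, -5.9645e+01,  1.6080e+00, -2.8119e+01,  1.2000e-02,
        1.0000e-02,  0.0000e+00]), 'tcp_pos': array([ 0.202, -0.643,  0.303]), 'orientation': array([-3.103e+00, -4.770e-01,  1.000e-03]), 'contact_force': array([ 0.198, -0.528, -0.705]), 'moment': array([-0.029, -0.014, -0.002]), 'gripper_force': np.float64(0.0), 'grip_width': np.float64(0.086)}
scene [-0.089  0.645  0.762] [ 0.61 -0.48 -0.63]
top [0.158 0.219 1.407] [ 0.27 -0.07 -0.96]
{'camera_matrix': array([[371.64829954,   0.        , 320.39840956],
       [  0.        , 371.64829954, 245.06475989],
       [  0.        ,   0.        ,   1.        ]]), 'R': array([[ 0.30029177, -0.95384648, -0.00132318],
       [-0.90597457, -0.28565405,  0.31242895],
       [-0.29838722, -0.09262108, -0.94994021]]), 't': array([-0.67365172, -0.04057689,  0.3805878 ])}
```

View pics/scene0.png

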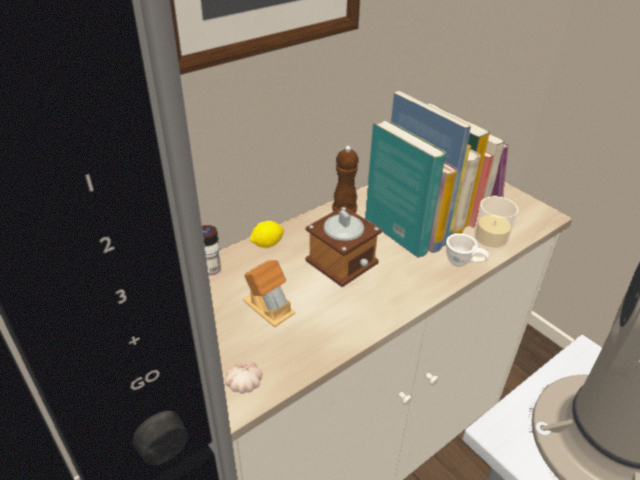

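View pics/top0.png

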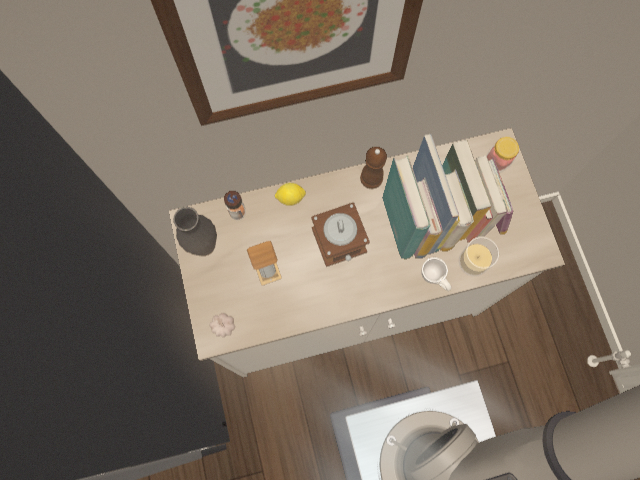

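The scene view shows the handle on its rest at about (266,278), the mill at (343,245), garlic (243,377), lemon (267,234) and mug (461,250). In the top view they are at rest/handle (264,260), mill (340,232), garlic (222,325), lemon (290,194) and mug (434,270). Next I'll turn these into world positions.

Run:
```python
from h import *
T=np.load("pics/top0.npy"); S=np.load("pics/scene0.npy")
for n,(u,v) in dict(grip=(263,253),foot=(267,270),plateL=(281,281),mill=(330,240),shaft=(341,226),garlic=(222,325),lemon=(290,194),mug=(434,270),millc1=(314,233),millc2=(352,208),millc3=(367,240),millc4=(330,262),table=(300,290),dark=(80,250),vase=(190,220),jar=(234,205),book=(405,220),pepper=(375,160)).items(): print(n,np.round(T[v,u],3))
for n,(u,v) in dict(grip=(266,275),foot=(280,297),mill=(343,232),shaft=(343,214),dark=(100,250),bar=(190,250)).items(): print('S',n,np.round(S[v,u],3))
Tt=cv2.imread("pics/top0.png"); Sc=cv2.imread("pics/scene0.png")
a=cv2.resize(Tt[230:295,235:295],(400,433),interpolation=cv2.INTER_CUBIC)
b=cv2.resize(Tt[200:270,308:375],(400,433),interpolation=cv2.INTER_CUBIC)
cv2.imwrite("pics/c1.png",np.hstack([a,b]))
# clouds: handle region, mill top
m=(T[...,2]>0.09)&(T[...,2]<0.13)
n,l,s,c=cv2.connectedComponentsWithStats(m.astype(np.uint8))
for i in range(1,n):
    if s[i,4]>20: print(s[i],np.round(T[l==i].mean(0),3))
```

```text
grip [0.541 0.251 0.101]
foot [0.512 0.253 0.054]
plateL [0.49  0.228 0.004]
mill [0.534 0.095 0.095]
shaft [0.55  0.065 0.131]
garlic [0.411 0.381 0.062]
lemon [0.685 0.155 0.051]
mug [ 0.422 -0.138  0.01 ]
millc1 [0.586 0.12  0.011]
millc2 [0.598 0.024 0.091]
millc3 [0.516 0.01  0.083]
millc4 [0.504 0.101 0.013]
table [0.457 0.188 0.003]
dark [0.528 0.544 0.432]
vase [0.667 0.399 0.086]
jar [0.669 0.29  0.108]
book [ 0.515 -0.07   0.172]
pepper [ 0.678 -0.05   0.151]
S grip [0.537 0.258 0.085]
S foot [0.508 0.249 0.048]
S mill [0.536 0.082 0.1  ]
S shaft [0.556 0.066 0.123]
S dark [0.143 0.597 0.581]
S bar [0.142 0.551 0.558]
[ 118   74  522  396 4902] [0.663 0.074 0.11 ]
[365 160  20  12  85] [ 0.677 -0.05   0.114]
[442 164   6  11  23] [ 0.626 -0.206  0.124]
[413 167   6  16  22] [ 0.63  -0.137  0.122]
[386 179  80  71 493] [ 0.51  -0.099  0.111]
[224 191  18  18 253] [0.685 0.291 0.104]
[ 316  203   53   54 1387] [0.551 0.065 0.097]
[176 215  40  39 480] [0.604 0.383 0.111]
[180 216  16  11  47] [0.663 0.404 0.106]
[500 219  11   7  46] [ 0.47  -0.305  0.11 ]
[469 223  27   9 125] [ 0.472 -0.248  0.11 ]
[248 245  26  15 215] [0.546 0.255 0.095]
[407 434  32  31 107] [0.052 0.037 0.109]
[407 469   4  11  23] [0.005 0.069 0.108]
```

View pics/c1.png

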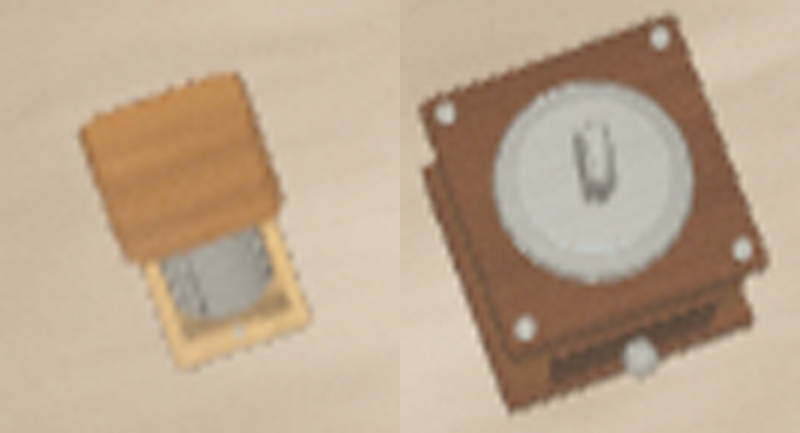

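Crop c1 shows the grip's top and broad face, with the steel foot below it. It also shows the mill plate with the shaft near its centre, long way close to vertical in the image. I'll work out the rest and mill yaw from the clouds, and the transit move.

```bash
cat >> h.py <<'E'
def down(yaw): # tool x at world yaw, z down
    c,s=np.cos(yaw),np.sin(yaw); return np.array([[c,s,0],[s,-c,0],[0,0,-1.]])
def rows(pos,Rt,p0=None,R0=None):
    o=r.get_obs()
    if p0 is None: p0=o["tcp_pos"]; R0=R.from_rotvec(o["orientation"]).as_matrix()
    d=R0.T@(np.array(pos)-p0); w=R.from_matrix(R0.T@Rt).as_rotvec()
    print("d",np.round(d,4),"rot",np.round(w,4),"rows",np.linalg.norm(d)/.05,np.linalg.norm(w)/.15); return d,w
E
python3 - <<'E'
from h import *
T=np.load("pics/top0.npy")
o=r.get_obs();p0=o["tcp_pos"];R0=R.from_rotvec(o["orientation"]).as_matrix()
rows([0.45,-0.22,0.45],R0); rows([0.47,0.15,0.45],down(0.0),np.array([0.45,-.22,.45]),R0)
print("max z y in -.35..0", T[(T[...,0]>.3)&(T[...,0]<.7)&(T[...,1]>-.4)&(T[...,1]<0)][:,2].max())
ci=vision.camera_info("wrist"); C=-np.array(ci["R"]).T@ci["t"]; print("cam in tool",R0.T@(C-p0), "axis",R0.T@np.array(ci["R"])[2])
for nm,(c,h,rad,zl,zh) in dict(mill=((.551,.065),0,.09,.082,.097),rest=((.52,.25),0,.09,.02,.2)).items():
    m=(np.hypot(T[...,0]-c[0],T[...,1]-c[1])<rad)&(T[...,2]>zl)&(T[...,2]<zh)
    P=T[m][:,:2].astype(np.float32); print(nm,len(P),cv2.minAreaRect(P))
E
```

```text
d [ 0.3632 -0.3299 -0.1465] rot [0. 0. 0.] rows 10.241374844078598 0.0
d [ 0.1301 -0.3469  0.0005] rot [-1.500e-03  3.000e-04  3.049e-01] rows 7.410802925459561 2.032531026374193
max z y in -.35..0 0.2892391605320445
cam in tool [ 0.08046416 -0.00057939 -0.07025595] axis [-3.12341976e-01  2.24431297e-04  9.49969705e-01]
mill 1431 ((0.5547142028808594, 0.06504292041063309), (0.11052105575799942, 0.10870528966188431), 5.055299282073975)
rest 806 ((0.536148726940155, 0.25525206327438354), (0.07431118935346603, 0.05988036096096039), 4.991533279418945)
```

```bash
python3 drive.py '0.04 -0.03 -0.05 0 0 0;0.07 -0.06 -0.1 0 0 0;0.1 -0.09 -0.145 0 0 0;0.135 -0.12 -0.147 0 0 0;0.17 -0.15 -0.147 0 0 0' 0.085 60 && python3 drive.py '0.035 -0.03 0 0 0 0;0.07 -0.06 0 0 0 0;0.1 -0.095 0 0 0 0;0.14 -0.13 0 0 0 0;0.18 -0.165 0 0 0 0' && python3 drive.py '0.03 -0.05 0 0 0 0.1;0.05 -0.1 0 0 0 0.2;0.07 -0.15 0 0 0 0.3;0.09 -0.2 0 0 0 0.3;0.11 -0.24 0 0 0 0.3'
python3 - <<'E'
from h import *
print(r.get_obs()["joints"]);rows([0.45,0.15,0.42],down(0.087))
E
```

```text
clock: 0.6
tcp_pos: [0.3042, -0.4752, 0.4473]
orientation: [3.102, 0.473, 0.002]
contact_force: [0.7, 0.1, 0.3]
grip_width: 0.0845
gripper_force: 0.0
clock: 1.1
tcp_pos: [0.4231, -0.268, 0.4447]
orientation: [3.105, 0.476, -0.0]
contact_force: [0.1, 0.5, 0.1]
grip_width: 0.0849
gripper_force: 0.0
clock: 1.6
tcp_pos: [0.4532, -0.0202, 0.4447]
orientation: [3.141, 0.007, -0.0]
contact_force: [0.5, -0.9, -0.3]
grip_width: 0.085
gripper_force: 0.0
[ 0.37691154  0.01800037 -0.47052179  1.83217486  0.00901306  1.29357399
 -1.66243791]
d [-0.0024 -0.1702  0.0246] rot [ 0.0005  0.0002 -0.0826] rows 3.4400372946160283 0.5508678495077342
```

```bash
python3 drive.py '0 -0.045 0.01 0 0 -0.02;0 -0.09 0.02 0 0 -0.05;0 -0.13 0.02 0 0 -0.08;0 -0.17 0.025 0 0 -0.08;0 -0.17 0.025 0 0 -0.08'; python3 drive.py '0 0 0 0 0 0'
python3 - <<'E'
from h import *
im,d,W=wpts(); cv2.imwrite("pics/w1.png",im); np.save("pics/w1.npy",W); cv2.imwrite("pics/w1v.png",cv2.resize(im,(800,600)))
ci=vision.camera_info("wrist")
np.savez("pics/w1c.npz",**ci)
print(r.get_obs()["tcp_pos"])
E
```

```text
clock: 2.1
tcp_pos: [0.4514, 0.1535, 0.4193]
orientation: [-3.136, -0.147, 0.002]
contact_force: [-0.3, -0.9, -0.6]
grip_width: 0.0849
gripper_force: 0.0
clock: 2.2
tcp_pos: [0.4526, 0.1484, 0.4194]
orientation: [3.138, 0.137, -0.002]
contact_force: [-1.2, -0.4, -1.2]
grip_width: 0.0851
gripper_force: 0.0
[0.45297055 0.14716458 0.41945768]
```

View pics/w1v.png

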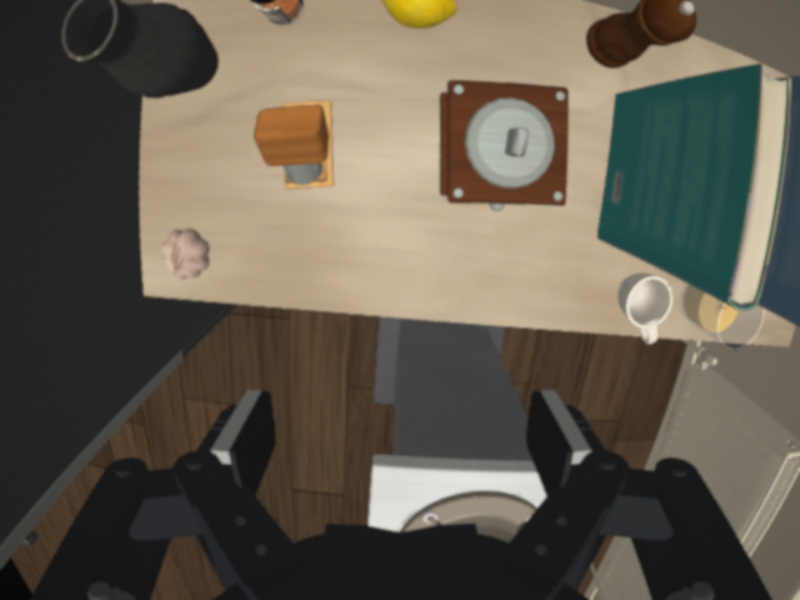

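The wrist view shows the handle on its rest around (292,140), the mill plate at (510,142) with the shaft at (517,142), long way roughly up the image and a little right. The garlic is at (186,253), and the bare sideboard lies in front of the rest around (300,250). I'll fit the handle and shaft to the depth points.

```bash
cat > fit.py <<'E'
from h import *
from scipy.optimize import least_squares
def sd(Q): # Q in handle frame: signed distance to union
    def rb(p,b): q=np.abs(p)-b; return np.linalg.norm(np.maximum(q,0),axis=1)+np.minimum(q.max(1),0)
    a=rb(Q-[0,0,.056],np.array([.03,.019,.022]))
    q=np.stack([np.hypot(Q[:,0],Q[:,1])-.019,np.abs(Q[:,2]-.017)-.017],1)
    b=np.linalg.norm(np.maximum(q,0),axis=1)+np.minimum(q.max(1),0)
    return np.minimum(a,b)
def Hrot(yaw,tilt): # handle z leans to +x(yaw); handle x level = rest -y
    return (R.from_euler("z",yaw)*R.from_euler("y",tilt)*R.from_euler("z",-np.pi/2)).as_matrix()
E
python3 - <<'E'
from fit import *
for f in("top0","w1","scene0"):
    W=np.load(f"pics/{f}.npy")
    m=(np.hypot(W[...,0]-.535,W[...,1]-.255)<.06)&(W[...,2]>.045)&(W[...,2]<.13); P=W[m]
    F=lambda p,P=P: sd((P-p[:3])@Hrot(p[3],np.radians(35)))
    s=least_squares(F,[.50,.25,.025,.08],loss="soft_l1",f_scale=.002)
    print(f,len(P),np.round(s.x,4),"rms",np.sqrt(np.mean(F(s.x)**2)))
    near=np.hypot(W[...,0]-.551,W[...,1]-.065)<.03
    Q=W[near&(W[...,2]>.112)&(W[...,2]<.135)]
    if len(Q)>5: print(" shaft",len(Q),np.round(Q.mean(0),4),Q[:,2].max(),cv2.minAreaRect(Q[:,:2].astype(np.float32)), "pca",np.linalg.eigh(np.cov(Q[:,:2].T)))
    near=np.hypot(W[...,0]-.553,W[...,1]-.065)<.1
    pl=W[near&(W[...,2]>.094)&(W[...,2]<.107)]; print(" plate",len(pl),cv2.minEnclosingCircle(pl[:,:2].astype(np.float32)),np.median(pl[:,2]))
    Q=W[near&(W[...,2]>.082)&(W[...,2]<.135)]; print(" mill",cv2.minAreaRect(Q[:,:2].astype(np.float32)))
im=cv2.imread("pics/w1.png"); cv2.imwrite("pics/c2.png",cv2.resize(im[60:170,345:465],None,fx=5,fy=5,interpolation=cv2.INTER_CUBIC))
E
```

```text
top0 696 [0.514  0.2528 0.0252 0.0896] rms 0.0019482529206331226
 shaft 59 [0.5538 0.0656 0.1236] 0.1322298696343942 ((0.554951012134552, 0.06502963602542877), (0.012139661237597466, 0.024432025849819183), 86.63063049316406) pca EighResult(eigenvalues=array([1.27342587e-05, 4.89295171e-05]), eigenvectors=array([[-0.05509046, -0.99848137],
       [-0.99848137,  0.05509046]]))
 plate 777 ((0.5546778440475464, 0.06355559825897217), 0.0669945552945137) 0.09880994976554278
 mill ((0.5547142028808594, 0.06504292041063309), (0.11052105575799942, 0.10870528966188431), 5.055299282073975)
w1 2807 [0.5161 0.2516 0.025  0.1003] rms 0.0006943595465876204
 shaft 316 [0.5568 0.0653 0.124 ] 0.12847282037935456 ((0.5568787455558777, 0.0640353113412857), (0.01270246971398592, 0.024194182828068733), 87.61214447021484) pca EighResult(eigenvalues=array([1.26188976e-05, 4.46465404e-05]), eigenvectors=array([[-0.05024245, -0.99873705],
       [-0.99873705,  0.05024245]]))
 plate 3459 ((0.5499402284622192, 0.05306054651737213), 0.05119502171874046) 0.09972676610548922
 mill ((0.5572569966316223, 0.06368657946586609), (0.10747674107551575, 0.10936974734067917), 5.089993476867676)
scene0 1198 [0.5149 0.2509 0.0242 0.0966] rms 0.0013595444684586795
 shaft 100 [0.5524 0.0662 0.1209] 0.12730944987631948 ((0.5542247891426086, 0.06556136161088943), (0.025164932012557983, 0.013038023374974728), 1.9922200441360474) pca EighResult(eigenvalues=array([1.13598667e-05, 5.47000035e-05]), eigenvectors=array([[ 0.03371276, -0.99943156],
       [-0.99943156, -0.03371276]]))
 plate 624 ((0.5521305203437805, 0.06391163170337677), 0.039760999381542206) 0.09858592350014923
 mill ((0.5542621612548828, 0.06399642676115036), (0.11114722490310669, 0.11065495759248734), 5.250951290130615)
```

View pics/c2.png

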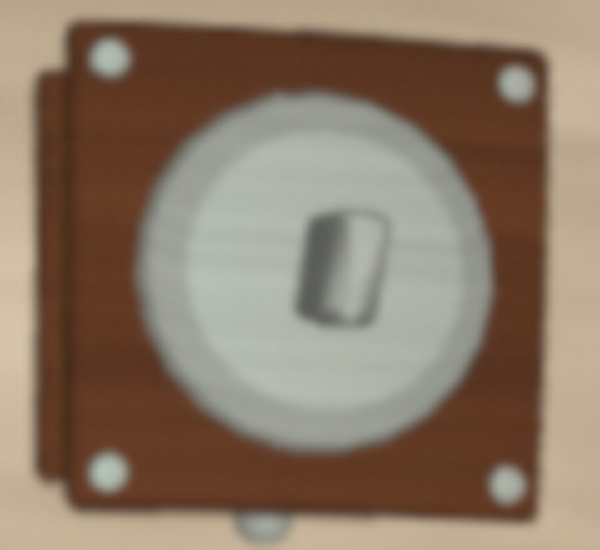

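The c2 crop shows the shaft on the plate, seen slightly from the side, with its long way close to the world x axis (about -0.05 rad by fit). Now I'll check how much room there is towards the wall for a tilted grasp, and work out that pose.

Run:
```python
from fit import *
W=np.load("pics/top0.npy")
m=(abs(W[...,1]-.25)<.12)&(W[...,0]>.6)&(W[...,0]<1.2)
for a,b in((.15,.25),(.25,.35),(.35,.5)):
    q=W[m&(W[...,2]>a)&(W[...,2]<b)]; print(a,len(q),q[:,0].min() if len(q) else None, np.median(q[:,0]) if len(q) else None)
o=np.array([.515,.2518,.025]); yaw=.097
h=Hrot(yaw,np.radians(35))[:,2]; G=o+h*.056; print("G",G)
for t in(28,):
    Rt=(R.from_euler("z",yaw)*R.from_euler("y",np.radians(t))).as_matrix()@np.diag([1,-1,-1.])
    tcp=G-Rt[:,2]*.054; print(tcp); pre=tcp-Rt[:,2]*.12; print("pre",pre); rows(pre,Rt); 
    rows(tcp,Rt,pre,Rt)
```

```text
0.15 2228 0.6097684338611751 0.744434028615787
0.25 2723 0.7404162661633904 0.7445401947665641
0.35 5069 0.7223251062017415 0.7352287810529647
G [0.54696929 0.25491078 0.07087251]
[0.57220158 0.25736602 0.11855168]
pre [0.62827334 0.2628221  0.2245054 ]
d [ 0.1846 -0.1006  0.1947] rot [-0.0024 -0.4878 -0.0124] rows 5.731112454421071 3.253247837864752
d [ 0.   -0.    0.12] rot [0. 0. 0.] rows 2.3999999999999995 0.0
```

The wall is at x≈0.745, so I can't tilt the tool 35° towards it. I'll grasp with a 12° tilt and then swing the hand 90° in yaw, which leaves room to stand the handle up with the tool leaning sideways.

Run:
```python
from fit import *
o=np.array([.515,.2518,.025]); yaw=.097
h=Hrot(yaw,np.radians(35))[:,2]; G=o+h*.056
Rt=(R.from_euler("z",yaw)*R.from_euler("y",np.radians(12))).as_matrix()@np.diag([1,-1,-1.])
tcp=G-Rt[:,2]*.054; pre=tcp+[0,0,.1]; print(tcp); rows(pre,Rt)
rows(tcp,Rt,pre,Rt)
```

```text
[0.55814374 0.25599812 0.12369248]
d [ 0.1142 -0.0997  0.1956] rot [-0.0007 -0.2086 -0.0125] rows 4.948945402835001 1.392996404287282
d [0.0208 0.     0.0978] rot [0. 0. 0.] rows 2.0000000000000004 0.0
```

```bash
python3 drive.py '0.03 -0.025 0.03 0 -0.07 -0.003;0.05 -0.05 0.07 0 -0.14 -0.006;0.08 -0.075 0.12 0 -0.2086 -0.0125;0.1 -0.09 0.16 0 -0.2086 -0.0125;0.1142 -0.0997 0.1956 0 -0.2086 -0.0125' 0.085; python3 drive.py '0 0 0 0 0 0;0 0 0 0 0 0';python3 - <<'E'
from fit import *
o=np.array([.515,.2518,.025]); yaw=.097
h=Hrot(yaw,np.radians(35))[:,2]; G=o+h*.056
Rt=(R.from_euler("z",yaw)*R.from_euler("y",np.radians(12))).as_matrix()@np.diag([1,-1,-1.])
tcp=G-Rt[:,2]*.054; rows(tcp,Rt); print(r.get_obs()["joints"])
im,d,W=wpts(); cv2.imwrite("pics/w2.png",im)
m=(np.hypot(W[...,0]-.54,W[...,1]-.255)<.06)&(W[...,2]>.045)&(W[...,2]<.13); P=W[m]
F=lambda p,P=P: sd((P-p[:3])@Hrot(p[3],np.radians(35)))
s=least_squares(F,[.515,.25,.025,.1],loss="soft_l1",f_scale=.002)
print(len(P),np.round(s.x,4),"rms",np.sqrt(np.mean(F(s.x)**2)))
E
```

```text
clock: 2.75
tcp_pos: [0.56, 0.2555, 0.2231]
orientation: [3.112, 0.147, -0.325]
contact_force: [1.4, -0.0, 0.1]
grip_width: 0.085
gripper_force: 0.0
clock: 2.95
tcp_pos: [0.5581, 0.2549, 0.2242]
orientation: [3.111, 0.148, -0.33]
contact_force: [0.5, -0.5, 0.3]
grip_width: 0.0848
gripper_force: 0.0
d [ 0.0212 -0.0011  0.0982] rot [-0.0003  0.002  -0.0016] rows 2.0103328973612524 0.016997086625050326
[-0.07268034  0.61868225 -0.61273117  1.62571187  0.252281    1.19045315
 -2.21783661]
7672 [0.5181 0.2516 0.0236 0.101 ] rms 0.0019279454343714552
```

```bash
python3 drive.py '0.009 -0.001 0.04 0 0 0;0.017 -0.001 0.075 0 0 0;0.0225 -0.001 0.098 0 0 0;0.0225 -0.001 0.098 0 0 0;0.0225 -0.001 0.098 0 0 0'; python3 drive.py '0 0 0 0 0 0;0 0 0 0 0 0;0 0 0 0 0 0;0 0 0 0 0 0;0 0 0 0 0 0' 0.045 60
```

```text
clock: 3.5
tcp_pos: [0.5606, 0.2575, 0.1276]
orientation: [3.113, 0.15, -0.321]
contact_force: [1.1, 0.2, 0.1]
grip_width: 0.0851
gripper_force: 0.0
clock: 4.0
tcp_pos: [0.5608, 0.2577, 0.1275]
orientation: [3.113, 0.15, -0.321]
contact_force: [0.2, -2.3, 9.5]
grip_width: 0.0588
gripper_force: 64.7
```

```bash
python3 drive.py '-0.004 0 -0.02 0 0 0;-0.0125 0 -0.059 0 0 0;-0.021 0 -0.098 0 0 0;-0.029 0 -0.137 0 0 0;-0.029 0 -0.137 0 0 0'
python3 - <<'E'
from fit import *
ob=r.get_obs();p0=ob["tcp_pos"];R0=R.from_rotvec(ob["orientation"]).as_matrix()
# upright pose: yaw of tool x 1.52, lean so handle vertical: tilt -23deg
Rs=(R.from_euler("z",1.52)*R.from_euler("y",np.radians(-23))).as_matrix()@np.diag([1,-1,-1.])
g=np.array([.445,.20,.20]); rows(g-Rs[:,2]*.054,Rs)
d=R.from_matrix(R0.T@Rs).as_rotvec()
Rz=R.from_euler("z",1.52-.097).as_matrix()@R0
rows([.445,.2,.26],Rz)
rows(g-Rs[:,2]*.054,Rs,np.array([.445,.2,.26]),Rz)
E
```

```text
clock: 4.5
tcp_pos: [0.5615, 0.2597, 0.2718]
orientation: [3.118, 0.152, -0.31]
contact_force: [1.4, -0.6, -2.2]
grip_width: 0.0592
gripper_force: 66.0
d [-0.1181  0.0691  0.0459] rot [ 0.1418  0.4899 -1.4339] rows 2.8866409370977397 10.146127428564617
d [-0.1171  0.0481  0.0353] rot [-0.28   -0.0077 -1.3952] rows 2.628613900696129 9.486666666666666
d [-0.0187  0.0001  0.0142] rot [-5.500e-03  5.995e-01 -4.000e-04] rows 0.46952254456125386 3.9967661959546352
```

```bash
python3 drive.py '-0.024 0.014 0 0.0135 0.0465 -0.136;-0.047 0.028 0 0.027 0.093 -0.272;-0.07 0.042 0.01 0.04 0.14 -0.409;-0.095 0.056 0.02 0.054 0.186 -0.545;-0.118 0.069 0.03 0.067 0.233 -0.681'
python3 - <<'E'
from fit import *
Rs=(R.from_euler("z",1.52)*R.from_euler("y",np.radians(-23))).as_matrix()@np.diag([1,-1,-1.])
g=np.array([.445,.20,.20]); rows(g-Rs[:,2]*.054,Rs); print(r.get_obs()["joints"])
E
```

```text
clock: 5.0
tcp_pos: [0.4435, 0.1763, 0.2594]
orientation: [-2.783, -1.133, -0.041]
contact_force: [0.8, -0.6, -1.9]
grip_width: 0.0592
gripper_force: 66.0
d [ 0.0014 -0.0004  0.0099] rot [ 0.0683  0.2658 -0.749 ] rows 0.1998855192090343 5.317866139297001
[ 0.33599799  0.32247717 -0.9016423   2.02968386  0.15786127  0.86567699
 -1.43140155]
```

```bash
python3 drive.py '0 0 0.002 0.0123 0.048 -0.135;0 0 0.004 0.0246 0.0957 -0.27;0 0 0.006 0.037 0.1435 -0.404;0 0 0.008 0.049 0.191 -0.539;0.0014 0 0.01 0.0615 0.239 -0.674'; python3 drive.py '0 0 0 0.007 0.027 -0.075;0 0 0 0.007 0.027 -0.075'
python3 - <<'E'
from fit import *
Rs=(R.from_euler("z",1.52)*R.from_euler("y",np.radians(-23))).as_matrix()@np.diag([1,-1,-1.])
g=np.array([.445,.20,.20]); rows(g-Rs[:,2]*.054,Rs); print(r.get_obs()["joints"])
for n in("scene","top"):
    im,d,W=pts(n); cv2.imwrite(f"pics/{n}1.png",im)
    m=(np.hypot(W[...,0]-.445,W[...,1]-.20)<.07)&(W[...,2]>.10)&(W[...,2]<.24)
    v,u=np.where(m); print(n,m.sum(),(u.min(),u.max(),v.min(),v.max()) if m.any() else 0)
    if n=="scene": cv2.imwrite("pics/s1c.png",cv2.resize(im[150:350,200:420],None,fx=2.7,fy=2.7))
E
```

```text
clock: 5.5
tcp_pos: [0.4451, 0.179, 0.2498]
orientation: [-2.142, -1.885, -0.384]
contact_force: [0.1, -0.5, -2.1]
grip_width: 0.0593
gripper_force: 66.0
clock: 5.7
tcp_pos: [0.4455, 0.1783, 0.2492]
orientation: [-2.061, -1.944, -0.416]
contact_force: [-0.2, -0.4, -2.0]
grip_width: 0.0592
gripper_force: 66.0
d [ 0.0007 -0.0016 -0.0002] rot [-0.001  -0.0002 -0.0078] rows 0.0359628160525489 0.05235911056579615
[ 0.69071129  0.46100375 -1.21563677  2.0967692   0.12564502  0.67612723
 -0.59239362]
scene 2102 (np.int64(306), np.int64(366), np.int64(194), np.int64(274))
top 597 (np.int64(281), np.int64(308), np.int64(245), np.int64(301))
```

View pics/s1c.png

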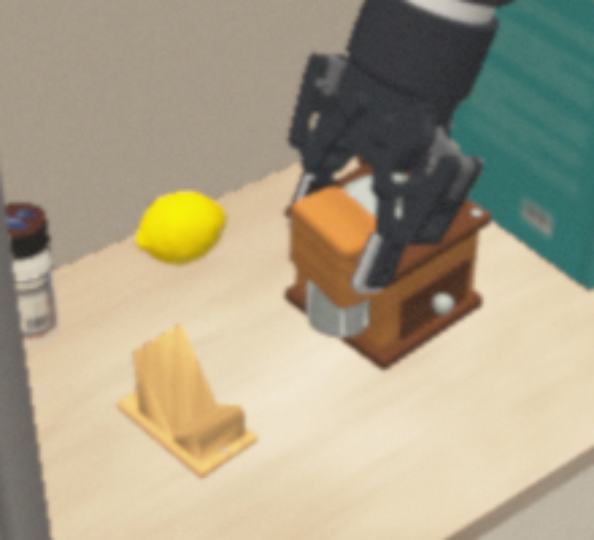

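The crop shows the handle hanging nearly upright in the fingers, foot at about (337,310), with the rest empty and free. I'll fit its lean before lowering.

```bash
cat >> fit.py <<'E'
def fith(n,c,zl,zh,x0,rad=.05):
    im,d,W=(wpts() if n=="wrist" else pts(n))
    hsv=cv2.cvtColor(im,cv2.COLOR_BGR2HSV)
    m=(np.hypot(W[...,0]-c[0],W[...,1]-c[1])<rad)&(W[...,2]>zl)&(W[...,2]<zh)&(hsv[...,2]>75)&(hsv[...,1]>110)&(d>0)
    P=W[m]
    A=lambda p:(R.from_rotvec([p[3],p[4],0])*R.from_euler("z",p[5])).as_matrix()
    F=lambda p: sd((P-p[:3])@A(p))
    s=least_squares(F,x0,loss="soft_l1",f_scale=.0015)
    print(n,len(P),np.round(s.x,4),"zaxis",np.round(A(s.x)[:,2],3),"rms",np.round(np.sqrt(np.mean(F(s.x)**2)),5)); return s.x
E
python3 - <<'E'
from fit import *
ob=r.get_obs();R0=R.from_rotvec(ob["orientation"]).as_matrix();g=ob["tcp_pos"]+R0[:,2]*.054;print("g",g,"tool z",R0[:,2])
for n in("scene","top"): fith(n,g[:2],g[2]-.06,g[2]+.05,[g[0],g[1],g[2]-.056,0,0,-.05])
E
```

```text
g [0.44670704 0.20018826 0.20009825] tool z [ 0.01979749  0.38942417 -0.92084574]
scene 971 [ 0.4459  0.2     0.139  -0.0088  0.0086 -0.0544] zaxis [0.009 0.009 1.   ] rms 0.00129
top 356 [ 0.4449  0.2025  0.1405  0.033  -0.012  -0.076 ] zaxis [-0.012 -0.033  0.999] rms 0.00206
```

```bash
python3 drive.py '-0.0156 0 0.0368 0 0 0;-0.031 0 0.0737 0 0 0;-0.0429 0 0.1013 0 0 0;-0.049 0 0.116 0 0 0;-0.051 0 0.12 0 0 0'; python3 drive.py '0 0 0 0 0 0'
python3 - <<'E'
from fit import *
ob=r.get_obs();R0=R.from_rotvec(ob["orientation"]).as_matrix();g=ob["tcp_pos"]+R0[:,2]*.054;print("g",g,"tool z",R0[:,2],"j",ob["joints"])
for n in("scene",): fith(n,g[:2],g[2]-.06,g[2]+.05,[g[0],g[1],g[2]-.056,0,0,-.05])
E
```

```text
clock: 6.4
tcp_pos: [0.4447, 0.1797, 0.1183]
orientation: [-2.06, -1.946, -0.413]
contact_force: [0.5, 0.6, -1.6]
grip_width: 0.0592
gripper_force: 65.9
clock: 6.5
tcp_pos: [0.4456, 0.1799, 0.1198]
orientation: [-2.061, -1.947, -0.416]
contact_force: [-0.1, -0.8, -2.3]
grip_width: 0.0591
gripper_force: 65.9
g [0.4466668  0.20096281 0.07003772] tool z [ 0.01971518  0.38990411 -0.92064439] j [ 0.43813272  0.62906153 -0.93139632  2.18723161  0.32580111  0.39532971
 -0.6961179 ]
scene 811 [ 0.4455  0.2011  0.0092 -0.0011  0.0095 -0.0453] zaxis [0.01  0.001 1.   ] rms 0.00194
```

```bash
python3 drive.py '-0.0016 0 0.0037 0 0 0;-0.0031 0 0.0074 0 0 0;-0.0031 0 0.0074 0 0 0'; python3 drive.py '-0.0008 0 0.0018 0 0 0;-0.0008 0 0.0018 0 0 0'
```

```text
clock: 6.85
tcp_pos: [0.4456, 0.1793, 0.1116]
orientation: [-2.061, -1.946, -0.417]
contact_force: [-0.0, -0.6, -1.7]
grip_width: 0.0592
gripper_force: 66.0
clock: 7.05
tcp_pos: [0.4458, 0.1795, 0.1102]
orientation: [-2.061, -1.947, -0.418]
contact_force: [-2.4, -2.4, 8.1]
grip_width: 0.0592
gripper_force: 67.3
```

```bash
python3 drive.py '0 0 0 0 0 0;0 0 0 0 0 0;0 0 0 0 0 0;0 0 0 0 0 0;0 0 0 0 0 0' 0.085
python3 - <<'E'
from fit import *
ob=r.get_obs();R0=R.from_rotvec(ob["orientation"]).as_matrix();p=ob["tcp_pos"]
fith("scene",(.446,.2),.03,.1,[.446,.2,0,0,0,-.05])
up=p+np.array([0,-.0585,.138]); d,_=rows(up,R0)   # retreat along tool axis (150 mm)
Rd=down(1.52)
rows([.446,.2,.30],Rd,up,R0)
E
```

```text
clock: 7.55
tcp_pos: [0.4456, 0.1795, 0.1096]
orientation: [-2.061, -1.946, -0.417]
contact_force: [0.4, 0.3, 0.8]
grip_width: 0.0849
gripper_force: 0.0
scene 946 [ 4.464e-01  2.008e-01 -4.000e-04  9.500e-03  3.300e-03 -4.950e-02] zaxis [ 0.003 -0.009  1.   ] rms 0.00155
d [ 0.0002  0.003  -0.1499] rot [-0.0001  0.      0.    ] rows 2.9981589130757733 0.00047679510146943666
d [ 0.0931 -0.0042 -0.0173] rot [-0.001  -0.4016 -0.0062] rows 1.895918383019565 2.6775473232550593
```

```bash
python3 drive.py '0 0 -0.04 0 0 0;0 0 -0.085 0 0 0;0.02 0 -0.13 0 -0.14 0;0.055 0 -0.16 0 -0.28 0;0.093 0 -0.165 0 -0.4016 -0.006'; python3 drive.py '0 0 0 0 0 0;0 0 0 0 0 0';  python3 - <<'E'
from fit import *
ob=r.get_obs(); print(ob["joints"])
a=[fith(n,(.446,.2),.03,.1,[.446,.2,0,0,0,-.05]) for n in("wrist","top","scene")]
im,d,W=wpts(); cv2.imwrite("pics/w3.png",im)
near=np.hypot(W[...,0]-.555,W[...,1]-.065)<.03
Q=W[near&(W[...,2]>.112)&(W[...,2]<.135)]
print(len(Q)); 
if len(Q)>5: print(cv2.minAreaRect(Q[:,:2].astype(np.float32)),np.median(W[near&(W[...,2]<.11)&(W[...,2]>.09)][:,2]),Q[:,2].max())
rows([.4464,.2005,.112],down(1.52))
E
```

```text
clock: 8.1
tcp_pos: [0.4494, 0.1983, 0.3019]
orientation: [2.282, 2.153, 0.008]
contact_force: [0.8, 0.2, -0.7]
grip_width: 0.0852
gripper_force: 0.0
clock: 8.3
tcp_pos: [0.4462, 0.2022, 0.2977]
orientation: [-2.267, -2.169, -0.006]
contact_force: [0.2, -0.3, -1.4]
grip_width: 0.085
gripper_force: 0.0
[ 0.32445473  0.33881921 -1.03905331  1.9447349   0.33339062  1.04129016
 -0.90505738]
wrist 3585 [ 4.457e-01  2.009e-01  2.000e-04  5.000e-04 -3.000e-03 -5.320e-02] zaxis [-0.003 -0.001  1.   ] rms 0.00073
top 18 [0.3884 0.2065 0.0261 0.0981 1.0617 0.038 ] zaxis [ 0.872 -0.081  0.483] rms 0.00074
scene 997 [ 0.4465  0.2003 -0.0005 -0.0012 -0.004  -0.0517] zaxis [-0.004  0.001  1.   ] rms 0.00114
0
d [ 0.0026 -0.0003  0.1839] rot [-0.0039 -0.0037 -0.0031] rows 3.6777010696018033 0.04108772852207084
```

The handle stands by itself at (0.446, 0.2007) with under 0.5° of lean, so I'll take it again from above.

```bash
python3 drive.py '0.001 0 0.05 0 0 0;0.002 0 0.1 -0.003 -0.003 0;0.0026 0 0.145 -0.003 -0.003 0;0.0026 0 0.178 -0.003 -0.003 0;0.0026 0 0.187 -0.003 -0.003 0'; python3 drive.py '0 0 0 0 0 0;0 0 0 0 0 0'; python3 drive.py '0 0 0 0 0 0;0 0 0 0 0 0;0 0 0 0 0 0;0 0 0 0 0 0;0 0 0 0 0 0' 0.045 80
```

```text
clock: 9.0
tcp_pos: [0.4452, 0.1998, 0.1063]
orientation: [-2.278, -2.159, 0.008]
contact_force: [-0.5, 0.1, 0.6]
grip_width: 0.0849
gripper_force: 0.0
clock: 9.2
tcp_pos: [0.4478, 0.2026, 0.1112]
orientation: [-2.279, -2.163, -0.006]
contact_force: [0.1, -0.1, 0.6]
grip_width: 0.0851
gripper_force: 0.0
clock: 9.7
tcp_pos: [0.4478, 0.203, 0.1118]
orientation: [2.276, 2.163, 0.006]
contact_force: [-1.6, -0.7, 9.4]
grip_width: 0.0593
gripper_force: 84.5
```

```bash
python3 drive.py '0 0 -0.01 0 0 0;0 0 -0.05 0 0 0;0 0 -0.1 0 0 0;0 0 -0.14 0 0 0;0 0 -0.14 0 0 0'
python3 - <<'E'
from fit import *
ob=r.get_obs();R0=R.from_rotvec(ob["orientation"]).as_matrix();p=ob["tcp_pos"];print(p,R0[:,2])
s=fith("scene",p[:2],p[2]-.10,p[2]-.02,[p[0],p[1],p[2]-.11,0,0,-.05])
w=fith("wrist",p[:2],p[2]-.10,p[2]-.02,[p[0],p[1],p[2]-.11,0,0,-.05])
print("handle in tool",R0.T@(s[:3]-p),R0.T@(w[:3]-p),ob["joints"])
E
```

```text
clock: 10.2
tcp_pos: [0.4487, 0.2045, 0.2557]
orientation: [2.274, 2.162, 0.017]
contact_force: [2.5, 0.2, -3.0]
grip_width: 0.059
gripper_force: 87.8
[0.44872563 0.20453941 0.25574861] [ 0.01052717  0.00483246 -0.99993291]
scene 773 [ 0.4489  0.2021  0.1434  0.0013  0.0079 -0.0488] zaxis [ 0.008 -0.001  1.   ] rms 0.00138
wrist 19733 [ 0.4495  0.201   0.1413  0.0013  0.0016 -0.0544] zaxis [ 0.002 -0.001  1.   ] rms 0.0006
handle in tool [-0.00300997 -0.00088488  0.11237771] [-0.00407474 -0.00022069  0.11440146] [ 0.27416991  0.39624673 -1.00240113  1.98843013  0.41164211  0.96132421
 -0.98262312]
```

Run:
```python
from fit import *
ob=r.get_obs();p=ob["tcp_pos"];rows([p[0]+.106,p[1]-.137,.285],down(1.52))
T=np.load("pics/top0.npy"); m=(T[...,0]>.4)&(T[...,0]<.7)&(T[...,1]<.0)&(T[...,1]>-.12)&(T[...,2]>.15); print("book max y",T[m][:,1].max(),T[m][:,2].max())
```

```text
d [-0.1313  0.113  -0.0339] rot [ 0.0034 -0.0012 -0.0005] rows 3.5308573977680773 0.024336541407988146
book max y -0.03987175298857199 0.24732913385096833
```

```bash
python3 drive.py '-0.015 0.015 -0.025 0 0 0;-0.04 0.04 -0.034 0.002 0 0;-0.07 0.065 -0.034 0.003 0 0;-0.1 0.09 -0.034 0.003 0 0;-0.1313 0.113 -0.034 0.0034 -0.001 0'; python3 drive.py '0 0 0 0 0 0;0 0 0 0 0 0'
python3 - <<'E'
from fit import *
ob=r.get_obs();R0=R.from_rotvec(ob["orientation"]).as_matrix();p=ob["tcp_pos"];print(p,R0[:,2],ob["joints"])
for n in("scene","wrist"):
    s=fith(n,p[:2]-[0,.003],p[2]-.10,p[2]-.02,[p[0],p[1]-.003,p[2]-.113,0,0,-.05])
    im,d,W=wpts() if n=="wrist" else pts(n); cv2.imwrite(f"pics/{n}4.png",im)
    Q=W[(np.hypot(W[...,0]-.555,W[...,1]-.065)<.03)&(W[...,2]>.11)&(W[...,2]<.135)]; print(n,"shaft",len(Q), np.round(np.vstack([Q.min(0),Q.max(0)]),4) if len(Q) else "", cv2.minAreaRect(Q[:,:2].astype(np.float32)) if len(Q) else "")
im=cv2.imread("pics/scene4.png")[150:300,270:430]; im2=cv2.imread("pics/wrist4.png")
cv2.imwrite("pics/c4.png",np.hstack([cv2.resize(im,(400,375)),cv2.resize(im2,(400,375))]))
E
```

```text
clock: 10.8
tcp_pos: [0.5528, 0.0639, 0.282]
orientation: [-2.274, -2.162, 0.006]
contact_force: [0.3, 1.0, -2.9]
grip_width: 0.059
gripper_force: 87.6
clock: 11.0
tcp_pos: [0.5522, 0.0644, 0.2819]
orientation: [-2.276, -2.159, 0.006]
contact_force: [-0.0, 1.1, -3.2]
grip_width: 0.0592
gripper_force: 87.7
[0.55223294 0.06436662 0.28185622] [-6.12122354e-03  7.45618187e-04 -9.99980987e-01] [ 0.50213622  0.46676639 -0.94616067  1.81632553  0.42238295  1.08348686
 -0.65188536]
scene 650 [ 0.5508  0.0615  0.1693 -0.0023  0.0171 -0.0589] zaxis [0.017 0.002 1.   ] rms 0.0014
scene shaft 108 [[0.541  0.0589 0.11  ]
 [0.5669 0.072  0.1274]] ((0.5539939403533936, 0.0657002180814743), (0.025849025696516037, 0.01294227596372366), 1.6320239305496216)
wrist 19750 [ 0.5523  0.0643  0.1712 -0.0006  0.0141 -0.0531] zaxis [0.014 0.001 1.   ] rms 0.0006
wrist shaft 477 [[0.5456 0.0595 0.1101]
 [0.5688 0.071  0.1281]] ((0.5581220388412476, 0.06743726879358292), (0.009664841927587986, 0.02389391139149666), 73.78199768066406)
```

View pics/c4.png

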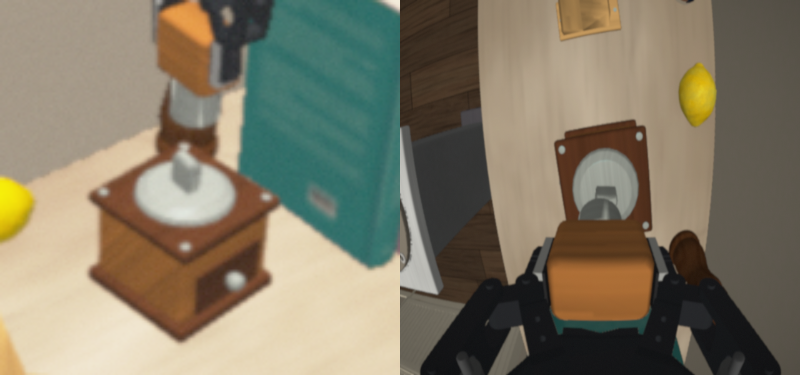

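The left half of c4 shows the handle held upright above the shaft, whose tip is at (184,165). The right half, from the wrist, shows the foot just short of the shaft at (605,192). I'll apply a small centring and tilt correction, then lower.

```bash
python3 drive.py '0.0025 0.0025 0.012 -0.013 0 0;0.0025 0.0025 0.026 -0.013 0 0;0.0025 0.0025 0.037 -0.013 0 0;0.0025 0.0025 0.039 -0.013 0 0'; python3 drive.py '0 0 0 0 0 0;0 0 0 0 0 0'
python3 - <<'E'
from fit import *
ob=r.get_obs();p=ob["tcp_pos"]; print(p)
for n in("scene","wrist"):
    s=fith(n,p[:2]-[0,.003],p[2]-.10,p[2]-.02,[p[0],p[1]-.003,p[2]-.113,0,0,-.05])
E
python3 drive.py '0 0 0.003 0 0 0;0 0 0.005 0 0 0;0 0 0.007 0 0 0';python3 drive.py '0 0 0.002 0 0 0;0 0 0.003 0 0 0'
```

```text
clock: 11.6
tcp_pos: [0.5543, 0.0678, 0.2431]
orientation: [2.272, 2.161, 0.008]
contact_force: [0.3, -0.2, -3.0]
grip_width: 0.0591
gripper_force: 87.7
clock: 11.8
tcp_pos: [0.5557, 0.0682, 0.2453]
orientation: [2.271, 2.159, 0.013]
contact_force: [-0.5, -0.3, -2.0]
grip_width: 0.0589
gripper_force: 87.7
[0.55571179 0.06815091 0.24532895]
scene 616 [ 0.556   0.0651  0.1327 -0.0057  0.0027 -0.0524] zaxis [0.003 0.006 1.   ] rms 0.00149
wrist 19647 [ 0.5551  0.0659  0.1338 -0.0024 -0.008  -0.0474] zaxis [-0.008  0.002  1.   ] rms 0.0006
clock: 12.2
tcp_pos: [0.5555, 0.0679, 0.2378]
orientation: [2.272, 2.159, 0.012]
contact_force: [-0.3, -0.6, -2.2]
grip_width: 0.0592
gripper_force: 87.7
clock: 12.4
tcp_pos: [0.5555, 0.0679, 0.2347]
orientation: [2.272, 2.159, 0.012]
contact_force: [-0.6, 0.1, -2.7]
grip_width: 0.0586
gripper_force: 87.7
```

```bash
for i in 1 2 3; do python3 drive.py '0 0 0.0015 0 0 0;0 0 0.003 0 0 0' | grep -E 'tcp|force:'; done
```

```text
tcp_pos: [0.5558, 0.0675, 0.2321]
contact_force: [-0.1, -2.7, -1.2]
gripper_force: 88.0
tcp_pos: [0.5557, 0.0673, 0.2288]
contact_force: [-0.1, -3.3, -0.9]
gripper_force: 87.9
tcp_pos: [0.5557, 0.0674, 0.2258]
contact_force: [-0.1, -5.4, -0.9]
gripper_force: 87.9
```

```bash
python3 drive.py '-0.001 0 0.001 0 0 0;-0.001 0 0.004 0 0 0' | grep -E 'tcp|force:'; for i in 1 2; do python3 drive.py '0 0 0.0015 0 0 0;0 0 0.003 0 0 0' | grep -E 'tcp|force:'; done; python3 drive.py '0 0 0.001 0 0 0;0 0 0.0015 0 0 0' | grep -E 'tcp|force:'
```

```text
tcp_pos: [0.5558, 0.0671, 0.222]
contact_force: [-1.2, -2.9, -0.5]
gripper_force: 87.9
tcp_pos: [0.5557, 0.0671, 0.2188]
contact_force: [-0.8, -3.3, -0.5]
gripper_force: 87.9
tcp_pos: [0.5557, 0.067, 0.2159]
contact_force: [0.1, -3.3, -1.0]
gripper_force: 87.9
tcp_pos: [0.5557, 0.0671, 0.2144]
contact_force: [-0.6, -2.1, -1.0]
gripper_force: 87.9
```

```bash
for i in 1 2 3; do python3 drive.py '0 0 0.001 0 0 0;0 0 0.001 0 0 0' | grep -E 'tcp|ct_force'; done
python3 - <<'E'
from fit import *
p=r.get_obs()["tcp_pos"]
for n in("scene","wrist"): fith(n,(.555,.065),p[2]-.10,p[2]-.02,[p[0],p[1]-.003,p[2]-.113,0,0,-.05])
E
```

```text
tcp_pos: [0.5557, 0.067, 0.2133]
contact_force: [0.7, -2.3, -3.3]
tcp_pos: [0.5558, 0.067, 0.2124]
contact_force: [0.7, -0.6, -2.8]
tcp_pos: [0.5558, 0.0671, 0.2119]
contact_force: [-1.2, -2.3, 3.3]
scene 589 [ 0.5567  0.0639  0.0994 -0.0054 -0.0056 -0.0551] zaxis [-0.006  0.005  1.   ] rms 0.00146
wrist 19497 [ 0.5551  0.0647  0.1003 -0.0031 -0.0069 -0.0482] zaxis [-0.007  0.003  1.   ] rms 0.00059
```

The foot has reached the plate. I'll do a small press and turn to seat it, then let go and back off.

```bash
python3 drive.py '0 0 0.001 0 0 0.02;0 0 0.001 0 0 -0.02;0 0 0.001 0 0 0' | grep -E 'tcp|ct_force'; python3 drive.py '0 0 0 0 0 0;0 0 0 0 0 0;0 0 0 0 0 0;0 0 0 0 0 0;0 0 0 0 0 0' 0.085|grep -E 'tcp|force|width'; python3 drive.py '0 0 -0.02 0 0 0;0 0 -0.06 0 0 0;0 0 -0.1 0 0 0;0 0 -0.14 0 0 0;0 0 -0.14 0 0 0'|grep -E 'clock|tcp|force'; python3 drive.py '0 0 0 0 0 0;0 0 0 0 0 0'|grep tcp
python3 - <<'E'
from fit import *
for n in("scene","wrist"): fith(n,(.555,.065),.1,.19,[.555,.065,.1,0,0,-.05])
im,d,W=pts("scene"); cv2.imwrite("pics/f.png",im)
E
```

```text
tcp_pos: [0.5561, 0.067, 0.2118]
contact_force: [-4.3, -3.6, 13.2]
tcp_pos: [0.5558, 0.0672, 0.2104]
contact_force: [0.7, 0.4, 0.4]
grip_width: 0.0851
gripper_force: 0.0
clock: 15.8
tcp_pos: [0.5563, 0.0686, 0.3561]
contact_force: [-0.5, -0.4, -0.3]
gripper_force: 0.0
tcp_pos: [0.5538, 0.0666, 0.3493]
scene 888 [ 5.559e-01  6.340e-02  9.920e-02 -8.000e-03 -1.000e-04 -5.480e-02] zaxis [-0.     0.008  1.   ] rms 0.00114
wrist 5181 [ 0.5571  0.0648  0.1002  0.0082  0.     -0.0562] zaxis [ 0.    -0.008  1.   ] rms 0.00069
```

View pics/f.png

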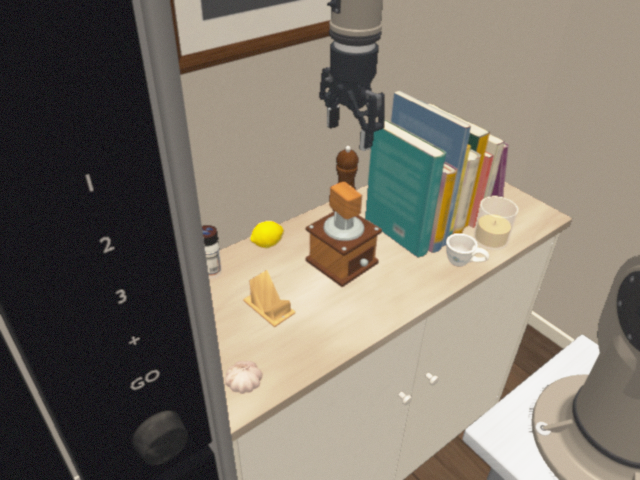

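The handle sits upright on the mill at (345,210), the gripper is clear above it, and the garlic (243,377), lemon (267,234) and mug (461,250) haven't moved.

```bash
python3 -c "
from bench import r, vision
print(r.hand_in())"
```

```text
the job is handed in; nothing more can be done
None
```

The job is handed in at about 16 s on the robot's clock: the handle stood free on the sideboard, and by my camera fits now sits upright, fully home on the mill's shaft and let go, with the mug, lemon and garlic where they were; the hand-in returned no verdict.

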